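# Hold the parts-case lid at its balance point

### The job

The stay of the blue parts case has come off, and a helper is about to screw it back on. First swing the yellow work lamp, which hangs over the closed lid, round on its stiff arm until its head hangs centred over the tin of screws, and let go of it; then lift the lid by its black handle to its balance point, straight up on its hinge where it would fall neither way. Finish while still gripping the handle, with the lid held still at that point; never let the lid go over backwards, and leave the tin, spanner, marker pen and red pliers where they are.

Things in the scene. Friction and masses are not known exactly. Their poses are not given: they have to be found in the camera images.
- case: Blue open parts case with inner dividers, fixed to the table, 130 (x) x 200 (y) x 85 mm. Origin: centre of its underside; x points from its front (handle side) to its hinge side, z up. Its lid is a thin flat blue plate lying on top, hinged along the upper far (+x) edge.
- lid_hinge (a point): Middle of the lid's hinge line, which runs along the case's y axis, 66 mm behind (+x of) the case's origin and 87.5 mm above it. Fixed to the case.
- lid (a joint): Lid angle in rad: 0 = lying shut, grows as the handle end rises and swings back, pi/2 (1.571) = plate upright, its balance point, stop at 2.3. The hinge runs almost freely: let go below 1.57 the lid falls shut, above it falls over backwards. Lid with handle about 0.4 kg; lifting at the handle takes about 2 N when shut and almost nothing upright.
- lid_handle (a point): Middle of the round black grip bar (12 mm thick, 84 mm long, parallel to the hinge) of the U-shaped handle on the lid's free edge; two legs, 42 mm either side, lie in the plate's plane. 190 mm from the hinge line; shut: 124 mm before the case's origin, 87.5 mm up. Bar centre to plate edge: 56 mm, open below, so part-open fingers can straddle the bar from above; it can turn between them.
- lamp_arm (a joint): Angle of the lamp's arm about its upright post, rad, anticlockwise seen from above, range -2.4 to 1.0. 0 = arm pointing along -x of the lamp foot. The joint is stiff (0.3 N m, about 1.7 N at the pin) and stays where it is left. At the start (about -1.8) the head hangs over the lid and blocks it; the tin lies within 0.3 rad of 0, reached by turning anticlockwise, the head passing on the robot's side of the post.
- lamp_pivot (a point): On the axis of the lamp's upright post (18 mm thick, on a fixed round foot of 90 mm diameter), 178 mm above the table, at the height of the arm.
- lamp_head (a point): Centre of the round lower face of the yellow lamp head (64 mm diameter at the bottom), 180 mm from the post's axis, 132 mm above the table; moves with the arm.
- lamp_pin (a point): Black upright round grip pin on top of the lamp head, straight above its centre: 14 mm diameter, 42 mm tall, origin at its middle, 211 mm above the table. The head's flat top is 21 mm below the origin. It may turn between the fingers.
- screw_tin: Loose closed tin can of screws, green and white label, 58 mm diameter, 72 mm tall, origin at the centre of its underside. The lamp head passes 60 mm above it.
- spanner_a: Loose steel spanner lying near the table's front edge, 36 x 218 x 10 mm; leave alone. Origin at its underside.
- marker: Loose black and white marker pen, 17 x 138 x 18 mm, lying in front of the case; leave alone. Origin at its underside.
- pliers: Loose pliers with red grips, 60 x 185 x 19 mm, lying to the left of the case; leave alone. Origin at its underside.

How it is judged (in metres and radians):
On the way, in this order (a step that is already met when the one before it is completed fails the run):
1. the lamp head hangs centred over the tin and the lamp is let go, the lid still shut (horizontal distance between lamp_head and screw_tin below 0.03 m and contact force between the fingers and lamp_arm below 0.1 N and value of joint lid below 0.1 rad), for 0.2 s.
2. the lid is held still upright by its handle (value of joint lid between 1.47 and 1.67 rad and velocity of joint lid between -0.08 and 0.08 rad/s and contact force between the fingers and lid above 2 N), for 0.3 s.
At the end, for the whole second after the job is handed in: The fingers grip the handle (over 2 N) and hold the lid still within 0.1 rad (about 6 degrees) of upright, 1.47 to 1.67 rad, slower than 0.08 rad/s, while the released lamp's head hangs with its centre within 30 mm of the tin's centre, seen from above (all of step 2 and horizontal distance between lamp_head and screw_tin below 0.03 m and contact force between the fingers and lamp_arm below 0.1 N); the arm keeps its last pose, push and grip.
It fails at once if the lid goes over backwards (more than 0.33 rad beyond upright) (value of joint lid above 1.9 rad).
It fails at once if the tin is tipped or moved more than 20 mm (angle between screw_tin's own z axis and vertical above 0.3 rad or distance of screw_tin from where it was at the start of the episode above 0.02 m).
It fails at once if the spanner is moved more than 20 mm (distance of spanner_a from where it was at the start of the episode above 0.02 m).
It fails at once if the marker pen is moved more than 20 mm (distance of marker from where it was at the start of the episode above 0.02 m).
It fails at once if the red pliers is moved more than 20 mm (distance of pliers from where it was at the start of the episode above 0.02 m).
It also fails if it takes over 59 s, if anything falls off the work surface, if the arm or the gripper's body presses on something with over 40 N, if the wrist force passes 120 N, or if a joint passes its speed limit or range.

### The arm

A 6-joint arm with a two-finger parallel gripper is mounted at the origin on a cart in front of the work surface, level with it; the furniture and walls round the work are solid. World frame = base frame: x ahead of the robot, y to its left, z up, the work surface at z = 0. Lengths are in m, angles in degrees, forces in N, time in s.
With the tool pointing down it reaches from about 0.275 to 0.775 m from the base axis. Payload 14.6 kg.
Tool frame: the origin (TCP) lies midway between the tips of the shut fingers; the grasp point (between the pads) lies env.tcp_to_grasp behind it (env.tcp_to_grasp is the distance from the TCP to the grasp point, in m); z points along the fingers, y is the line along which they close (so a half turn about z gives the same grasp; the last joint's range is limited). The gripper opens to 85 mm and grips with 20 to 120 N. Pads are 22 mm wide; open, the fingers measure 114 mm over their backs; the gripper's body (76 mm by 85 mm) begins 54 mm behind the grasp point. The pads swing forward as they close: fully open they stand 13 mm farther back than shut.
Start: joints at [-76.049, 15.075, -2.767, 72.158, 0, 81.102], TCP at [0.204, -0.484, 0.231] pointing down, gripper open.
Joint ranges: [-151.79, 151.79], [-50.71, 97.33], [-67.44, 78.34], [-121.81, 120.89], [-77.56, 73.72], [-180, 180]. Speed limits (degrees/s): [108.29, 108.29, 147.25, 159.86, 180, 180].

### API

Orientations are given as [roll, pitch, yaw] about the fixed x, y, z axes, in that order (R = Rz(yaw) Ry(pitch) Rx(roll)).
In Python, from rig import monitor, imaging, ticket, env gives the robot as it stands.
- The arm moves only by the shell command python3 -m pendant 'ROWS' [FORCE]. ROWS is text: rows parted by semicolons, each of 7 numbers parted by spaces: the closure, from -1 (fully open) to 1 (shut), then the shift along the tool's x, y, z in m, then the turn, a rotation vector about the tool's x, y, z in degrees. In form: grip dx dy dz rx ry rz; .... A call has exactly 5 rows; each row shifts and turns the commanded pose from where the row before left it, along the tool's axes as they then stand; what a row does not reach is not made up. A row lasts 1/12 s, in which the tool goes at most 41.7 mm and 7.16 degrees, less where a joint would pass 70% of its speed; a pose out of reach is approached as far as the arm can. A call with a gripper value outside its range is refused whole. The fingers move at their own pace and stop on an object; FORCE is the grip in N (left out, the last holds). Time passes only in rows, so rows that do not move let the fingers close, or fill a call up. It gives the time, the measured TCP pose, the force, the opening and the grip force at its end, in the units of the state.
- monitor.observe(): the state, without advancing time (a new reading comes with each control period).
- imaging.snapshot(name): name is "scene" or "top"; returns a dict with "img" (420x560x3 uint8, blue, green, red), "intrinsics" (3x3 intrinsics, pixels), "dist" ([k1, k2, p1, p2, k3] as OpenCV has them; the pictures are not rectified), "R" (3x3) and "t" (3): a world point X has camera coordinates R X + t. Camera axes: x right, y down, z forward; pixel columns grow to the right and rows downward; lengths in m; the calibration is good to about 2 mm. A picture is of the moment at which its call begins. There is no depth.
- ticket.sign_off(): hands the job in; it is judged then, once.
The state is a dict: "t": time; "joints": joint angles; "joint_vel": joint speeds; "effort": joint torques, N m; "position": TCP position; "orientation": TCP orientation; "wrist_force": force on the tool from outside, world axes, zero at the start; "wrist_torque": the same for the moment, N m; "grip_width": opening from 0.0 (shut) to 1.0 (fully open); "grasp_force": force on a finger pad.
Only numpy, scipy, OpenCV 4.12 (cv2) and the standard library are available. Lean on these libraries where they do the work, as an engineer would, in place of code of your own. Each camera call takes 0.05 s, during which the arm holds its last target. There are 200 camera calls.

## Working session

There is one attempt and no reset: what is moved stays moved. The work goes in short steps, Python scripts to look and compute and a shell command to move; the robot and the scene stay as the last step left them, time stands still between calls to the robot, and variables do not carry over. Pictures are saved under pics/ and viewed, at most 10 in all, crops included, and the job is handed in when it is done.

```bash
ls; mkdir -p pics; python3 - <<'E'
from rig import monitor, imaging, env
import cv2,numpy as np
print(monitor.observe(), env.tcp_to_grasp)
for n in("scene","top"):
    s=imaging.snapshot(n); cv2.imwrite(f"pics/{n}0.png",s["img"]); print(n,s["R"],s["t"],s["intrinsics"],s["dist"])
E
```

```text
pics
{'t': 0.0, 'joints': array([-7.60494937e+01,  1.50983096e+01, -2.80411627e+00,  7.21587335e+01,
        5.29927039e-04,  8.11032326e+01]), 'joint_vel': array([ 0.0194213 , -0.04440103,  0.11171488,  0.05912343, -0.07866726,
       -0.01737515]), 'effort': array([-1.38557345e-03, -6.37625170e+01,  3.84567118e+01,  1.36679522e-02,
       -2.14554811e-04, -2.79211662e-05]), 'position': array([ 0.20378487, -0.48353122,  0.23082759]), 'orientation': array([-1.79939658e+02, -9.98213471e-03,  2.28472681e+01]), 'wrist_force': array([ 0.86058491,  0.25458643, -0.68926925]), 'wrist_torque': array([-0.04568008,  0.00102437,  0.00406818]), 'grasp_force': 0.0, 'grip_width': 1.0050405860844582} 0.0187
scene [[-0.82499021 -0.56491161  0.01631042]
 [-0.30282505  0.41750617 -0.85672959]
 [ 0.47716679 -0.71173273 -0.51550788]] [0.43087643 0.30702054 1.09387766] [[534.67184132   0.         272.26270007]
 [  0.         534.67184132 201.43590942]
 [  0.           0.           1.        ]] [-0.03633071  0.          0.          0.          0.        ]
top [[-0.00635448 -0.99993155  0.00982431]
 [-0.99457229  0.00529948 -0.10391286]
 [ 0.10385369 -0.01043129 -0.99453788]] [-0.04216081  0.55481212  0.98834838] [[401.3392084    0.         275.36536674]
 [  0.         401.3392084  207.58362238]
 [  0.           0.           1.        ]] [-0.09877382  0.          0.          0.          0.        ]
```

View pics/scene0.png

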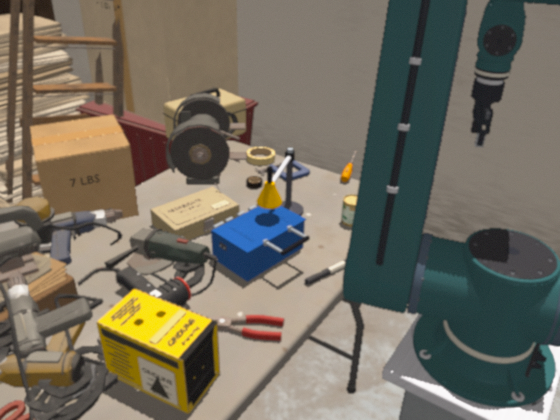

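View pics/top0.png

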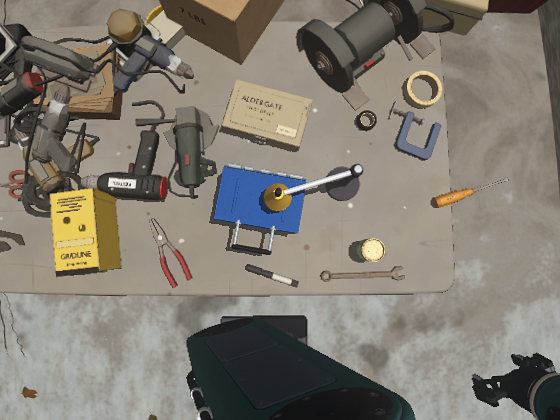

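Scene view: the case at (258,240), the lamp head above it at (270,190) and the tin at (352,210), partly behind the arm. Top view: the pin near (280,188), the post top (357,170), the tin (370,248) and the handle bar about (250,250). Next I'll zoom in to get accurate pixels.

```bash
cat > h.py <<'E'
import numpy as np,cv2
from rig import monitor, imaging, env
def ray(s,uv,z):
    n=cv2.undistortPoints(np.array([[uv]],float),s["intrinsics"],s["dist"])[0,0]
    C=-s["R"].T@s["t"]; d=s["R"].T@np.array([n[0],n[1],1]); return C+d*(z-C[2])/d[2]
def proj(s,X): return cv2.projectPoints(np.array([X],float),cv2.Rodrigues(s["R"])[0],s["t"],s["intrinsics"],s["dist"])[0][0,0]
E
python3 - <<'E'
from h import *
s=imaging.snapshot("top"); im=s["img"]
c=im[155:275,205:405]; cv2.imwrite("pics/c0.png",cv2.resize(c,None,fx=4,fy=4,interpolation=cv2.INTER_CUBIC))
hsv=cv2.cvtColor(im,cv2.COLOR_BGR2HSV)
m=cv2.inRange(hsv,(105,150,60),(125,255,255)); m[:,:200]=0;m[:150]=0;m[:,310:]=0;m=cv2.morphologyEx(m,cv2.MORPH_CLOSE,np.ones((5,5)))
k=max(cv2.findContours(m,0,1)[0],key=cv2.contourArea); r=cv2.minAreaRect(k); print("blue",r); b=cv2.boxPoints(r)
for p in b: print(p,ray(s,p,.0875))
E
```

```text
blue ((259.8742980957031, 198.84771728515625), (84.59971618652344, 54.31515884399414), 9.865806579589844)
[213.54677 218.35597] [0.52342027 0.10277728 0.0875    ]
[222.85318 164.84404] [0.65310632 0.08160847 0.0875    ]
[306.20184 179.33946] [ 0.61653003 -0.11957489  0.0875    ]
[296.89542 232.8514 ] [ 0.48782176 -0.09556559  0.0875    ]
```

View pics/c0.png

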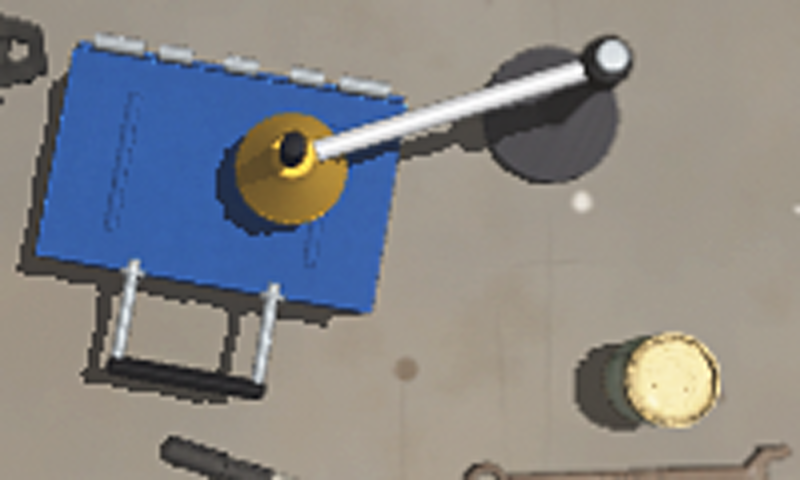

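The crop (4x, origin 205,155) shows the pin's middle at (293,150), the post foot disc at (551,115), the tin top at (673,380) and the bar's middle at (187,377).

```bash
python3 - <<'E'
from h import *
s=imaging.snapshot("top"); print("cam",-s["R"].T@s["t"])
f=lambda x,y,z:ray(s,((x-1.5)/4+205,(y-1.5)/4+155),z)
pin=f(293,150,.211);foot=f(551,115,.01);top=f(610,57,.19);tin=f(673,380,.072);bar=f(187,377,.0875);a=f(108,366,.0875);b=f(264,387,.0875)
piv=foot
for n in("pin","foot","top","tin","bar","a","b"):print(n,eval(n).round(4))
print("pin-foot",np.hypot(*(pin-foot)[:2]),np.hypot(*(pin-top)[:2]),"bar len",np.hypot(*(a-b)[:2]),"tin-foot",np.hypot(*(tin-foot)[:2]))
E=[f(80,43,.0875),f(405,98,.0875),f(373,313,.0875),f(37,255,.0875)]
for e in E:print(e.round(4))
u=(E[0]+E[3]-E[1]-E[2])[:2];print("hinge yaw",np.degrees(np.arctan2(-u[0],u[1])), "hinge mid",(E[0]+E[1])/2)
d=(pin-foot)[:2];print("arm ang",np.degrees(np.arctan2(d[1],d[0])));d=(tin-foot)[:2];print("tin ang",np.degrees(np.arctan2(d[1],d[0])))
h=(E[0]+E[1])[:2]/2;print("bar-hinge",np.hypot(*(bar[:2]-h)))
# second view check
s2=imaging.snapshot("scene")
for n in("pin","foot","tin","bar"):print(n,proj(s2,eval(n)))
c=s2["img"][140:300,190:380];cv2.imwrite("pics/c1.png",cv2.resize(c,None,fx=4,fy=3.7,interpolation=cv2.INTER_CUBIC))
E
```

```text
cam [ 0.44888922 -0.03478839  1.04101622]
pin [ 0.568  -0.0489  0.211 ]
foot [ 0.6192 -0.221   0.01  ]
top [ 0.6212 -0.2216  0.19  ]
tin [ 0.4464 -0.2807  0.072 ]
bar [0.4506 0.0126 0.0875]
a [0.4573 0.0594 0.0875]
b [ 0.4444 -0.0329  0.0875]
pin-foot 0.17955547462405716 0.1807000499614581 bar len 0.09316406690843418 tin-foot 0.18283563295276756
[0.6518 0.0773 0.0875]
[ 0.6171 -0.1188  0.0875]
[ 0.4878 -0.0979  0.0875]
[0.5234 0.102  0.0875]
hinge yaw -10.071380321982554 hinge mid [ 0.63441211 -0.02074647  0.0875    ]
arm ang 106.56863615050429
tin ang -160.96498817690534
bar-hinge 0.18684652791100675
pin [269.5200276  174.02703379]
foot [287.89760344 207.90761874]
tin [353.10155434 198.88577995]
bar [295.04612518 244.40293066]
```

The two views agree: the scene projections land on the objects, arm radius is 0.180 (given 0.180) and hinge to bar 0.187–0.19. I'll move above the pin and turn the tool so that it closes along the arc tangent.

```bash
R='.0336 -.0173 -.004 0 0 0'
python3 -m pendant '-1 .0336 -.0173 -.008 0 0 0;-1 .0336 -.0173 -.008 0 0 0;-1 .0336 -.0173 -.008 0 0 0;-1 .0336 -.0173 -.008 0 0 0;-1 .0336 -.0173 -.008 0 0 0' 60
python3 -m pendant '-1 .0336 -.0173 0 0 0 0;-1 .0336 -.0173 0 0 0 0;-1 .0336 -.0173 0 0 0 0;-1 .0336 -.0173 0 0 0 0;-1 .0336 -.0173 0 0 0 0'
python3 -m pendant '-1 .0336 -.0173 0 0 0 0;-1 .0336 -.0173 0 0 0 0;-1 .0336 -.0173 0 0 0 0;-1 .0336 -.0173 0 0 0 0;-1 .0336 -.0173 0 0 0 0'
python3 -m pendant '-1 0 0 0 0 0 -7;-1 0 0 0 0 0 -7;-1 0 0 0 0 0 -7;-1 0 0 0 0 0 -7;-1 0 0 0 0 0 -7'
python3 -m pendant '-1 0 0 0 0 0 -7;-1 0 0 0 0 0 -7;-1 0 0 0 0 0 -7;-1 0 0 0 0 0 -7;-1 0 0 0 0 0 -7'
python3 -m pendant '-1 0 0 0 0 0 -7;-1 0 0 0 0 0 -7;-1 0 0 0 0 0 0;-1 0 0 0 0 0 0;-1 0 0 0 0 0 0'
```

```text
t: 0.67
position: [0.3258, -0.3373, 0.2717]
orientation: [180.0, -0.0, 22.8]
wrist_force: [0.8, -0.1, 0.1]
grip_width: 0.998
grasp_force: 0.0
t: 1.08
position: [0.4472, -0.1922, 0.2714]
orientation: [180.0, -0.0, 22.8]
wrist_force: [-0.3, -0.5, 0.7]
grip_width: 1.003
grasp_force: 0.0
t: 1.5
position: [0.5684, -0.0471, 0.2712]
orientation: [180.0, -0.0, 22.9]
wrist_force: [-0.4, -2.2, 0.2]
grip_width: 1.003
grasp_force: 0.0
t: 1.92
position: [0.5676, -0.0488, 0.2711]
orientation: [-180.0, 0.0, 58.2]
wrist_force: [0.3, -0.2, 0.1]
grip_width: 0.999
grasp_force: 0.0
t: 2.33
position: [0.5675, -0.0489, 0.2712]
orientation: [-180.0, -0.0, 93.2]
wrist_force: [-0.2, -0.3, 0.1]
grip_width: 1.004
grasp_force: 0.0
t: 2.75
position: [0.5675, -0.049, 0.2712]
orientation: [-180.0, -0.0, 106.6]
wrist_force: [0.1, 0.2, 0.6]
grip_width: 0.999
grasp_force: 0.0
```

```bash
python3 -m pendant '-1 0 0 .015 0 0 0;-1 0 0 .015 0 0 0;-1 0 0 .015 0 0 0;-1 0 0 .014 0 0 0;-1 0 0 .014 0 0 0'
python3 -m pendant '-1 0 0 0 0 0 0;0 0 0 0 0 0 0;0.3 0 0 0 0 0 0;0.6 0 0 0 0 0 0;1 0 0 0 0 0 0'
python3 -m pendant '1 0 0 0 0 0 0;1 0 0 0 0 0 0;1 0 0 0 0 0 0;1 0 0 0 0 0 0;1 0 0 0 0 0 0'
python3 - <<'E'
from h import *
s=imaging.snapshot("scene");c=s["img"][80:260,170:390];cv2.imwrite("pics/c2.png",cv2.resize(c,None,fx=3,fy=3))
E
```

```text
t: 3.17
position: [0.5674, -0.049, 0.1976]
orientation: [-180.0, -0.0, 106.7]
wrist_force: [0.4, -0.7, -0.1]
grip_width: 1.001
grasp_force: 0.0
t: 3.58
position: [0.5679, -0.049, 0.1991]
orientation: [179.9, 0.0, 106.8]
wrist_force: [-1.2, 0.7, 0.2]
grip_width: 0.457
grasp_force: 0.0
t: 4.0
position: [0.5678, -0.049, 0.1987]
orientation: [180.0, 0.0, 106.8]
wrist_force: [-0.9, 0.9, 5.4]
grip_width: 0.149
grasp_force: 58.4
```

View pics/c2.png

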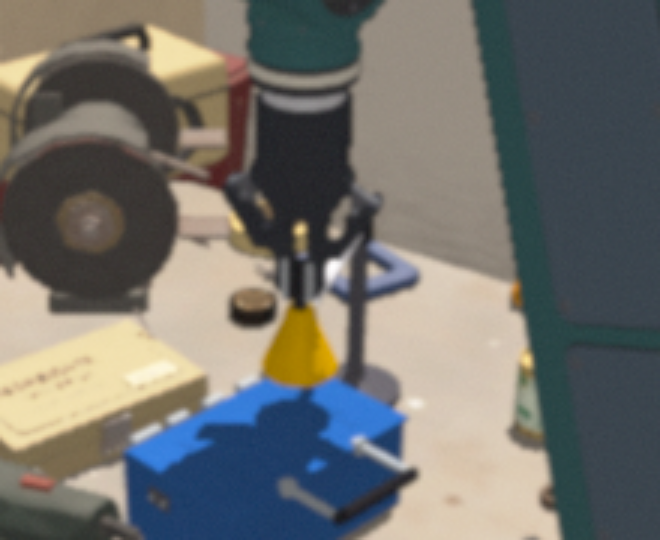

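The picture shows the pads closed round the pin on top of the lamp head (about (300,280) in the crop). Next I'll swing it along the arc: 20 rows of 4.62°, chord 14.5 mm.

```bash
python3 -m pendant '1 -.0006 -.0145 0 0 0 -4.62;1 -.0006 -.0145 0 0 0 -4.62;1 -.0006 -.0145 0 0 0 -4.62;1 -.0006 -.0145 0 0 0 -4.62;1 -.0006 -.0145 0 0 0 -4.62'
python3 -m pendant '1 -.0006 -.0145 0 0 0 -4.62;1 -.0006 -.0145 0 0 0 -4.62;1 -.0006 -.0145 0 0 0 -4.62;1 -.0006 -.0145 0 0 0 -4.62;1 -.0006 -.0145 0 0 0 -4.62'
python3 -m pendant '1 -.0006 -.0145 0 0 0 -4.62;1 -.0006 -.0145 0 0 0 -4.62;1 -.0006 -.0145 0 0 0 -4.62;1 -.0006 -.0145 0 0 0 -4.62;1 -.0006 -.0145 0 0 0 -4.62'
python3 -m pendant '1 -.0006 -.0145 0 0 0 -4.62;1 -.0006 -.0145 0 0 0 -4.62;1 -.0006 -.0145 0 0 0 -4.62;1 -.0006 -.0145 0 0 0 -4.62;1 -.0006 -.0145 0 0 0 -4.62'
python3 -m pendant '1 0 0 0 0 0 0;1 0 0 0 0 0 0;1 0 0 0 0 0 0;1 0 0 0 0 0 0;1 0 0 0 0 0 0'
```

```text
t: 4.47
position: [0.5042, -0.0837, 0.1988]
orientation: [179.9, 0.1, 130.2]
wrist_force: [5.3, -3.1, 1.7]
grip_width: 0.146
grasp_force: 58.4
t: 4.88
position: [0.4596, -0.1404, 0.1988]
orientation: [180.0, 0.1, 153.3]
wrist_force: [7.6, -2.3, 1.2]
grip_width: 0.144
grasp_force: 58.6
t: 5.3
position: [0.4408, -0.2101, 0.1988]
orientation: [-180.0, 0.1, 176.4]
wrist_force: [8.8, 1.0, 1.1]
grip_width: 0.149
grasp_force: 58.6
t: 5.72
position: [0.4508, -0.2814, 0.1988]
orientation: [-180.0, 0.1, -160.5]
wrist_force: [9.9, 4.3, 4.5]
grip_width: 0.145
grasp_force: 58.9
t: 6.13
position: [0.4507, -0.2809, 0.1988]
orientation: [-179.9, 0.1, -160.7]
wrist_force: [6.0, -0.4, 4.0]
grip_width: 0.145
grasp_force: 58.9
```

Head at (0.451,-0.281), tin at (0.446,-0.281). I'll open, rise and let the release register.

```bash
python3 -m pendant '0 0 0 0 0 0 0;-1 0 0 0 0 0 0;-1 0 0 0 0 0 0;-1 0 0 0 0 0 0;-1 0 0 0 0 0 0'
python3 -m pendant '-1 0 0 0 0 0 0;-1 0 0 -.02 0 0 0;-1 0 0 -.02 0 0 0;-1 0 0 -.02 0 0 0;-1 0 0 -.02 0 0 0'
python3 -m pendant '-1 0 0 -.03 0 0 0;-1 0 0 -.03 0 0 0;-1 0 0 0 0 0 0;-1 0 0 0 0 0 0;-1 0 0 0 0 0 0'
python3 - <<'E'
from h import *
o=monitor.observe();print(o["joints"])
s=imaging.snapshot("top");c=s["img"][155:275,205:405];cv2.imwrite("pics/c3.png",cv2.resize(c,None,fx=4,fy=4,interpolation=cv2.INTER_CUBIC))
E
```

```text
t: 6.55
position: [0.4498, -0.2806, 0.1982]
orientation: [180.0, -0.0, -160.8]
wrist_force: [0.2, -0.4, -0.6]
grip_width: 0.847
grasp_force: 0.0
t: 6.97
position: [0.4498, -0.2806, 0.2792]
orientation: [180.0, -0.0, -160.7]
wrist_force: [0.3, -0.3, 0.4]
grip_width: 0.997
grasp_force: 0.0
t: 7.38
position: [0.4499, -0.2807, 0.3376]
orientation: [180.0, -0.0, -160.8]
wrist_force: [-0.3, -0.1, -0.1]
grip_width: 1.002
grasp_force: 0.0
[-4.07629989e+01  1.53105989e+01  1.39612115e+01  8.86879328e+01
 -1.17540160e-03 -6.00117750e+01]
```

View pics/c3.png

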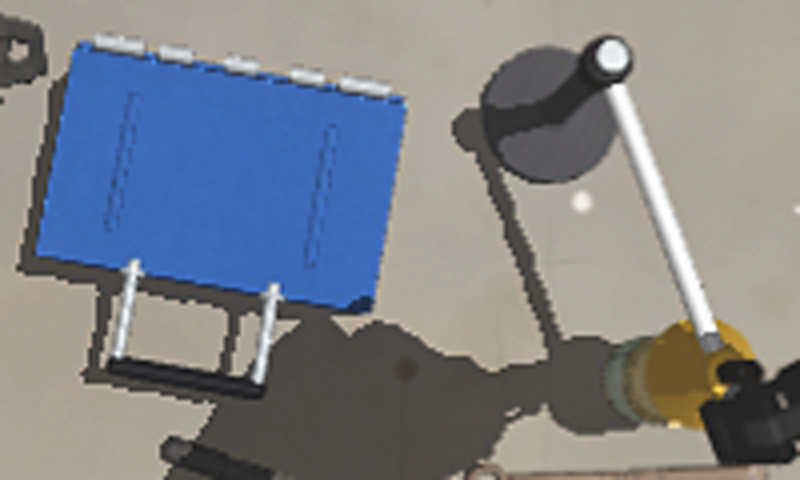

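The lamp head is over the tin (crop ~(700,375)) and free, with the lid shut and clear. Next is the handle: bar at (0.450,0.0125,0.0875), tool yaw -100 so the fingers close across the bar.

```bash
python3 -m pendant '-1 -.012 .0346 0 0 0 0;-1 -.012 .0346 0 0 0 0;-1 -.012 .0346 0 0 0 0;-1 -.012 .0346 0 0 0 0;-1 -.012 .0346 0 0 0 0' 30
python3 -m pendant '0 -.012 .0346 0 0 0 0;0 -.012 .0346 0 0 0 0;0 -.012 .0346 0 0 0 0;0 0 0 0 0 0 -6.08;0 0 0 0 0 0 -6.08'
python3 -m pendant '0 0 0 .025 0 0 -6.08;0 0 0 .025 0 0 -6.08;0 0 0 .025 0 0 -6.08;0 0 0 .025 0 0 -6.08;0 0 0 .025 0 0 -6.08'
python3 -m pendant '0 0 0 .025 0 0 -6.08;0 0 0 .02 0 0 -6.08;0 0 0 0 0 0 -6.08;0 0 0 0 0 0 0;0 0 0 0 0 0 0'
python3 - <<'E'
from h import *
s=imaging.snapshot("scene");c=s["img"][130:310,190:390];cv2.imwrite("pics/c4.png",cv2.resize(c,None,fx=3,fy=3))
E
```

```text
t: 7.85
position: [0.4487, -0.0959, 0.3373]
orientation: [179.9, -0.1, -160.8]
wrist_force: [0.3, 0.7, 0.5]
grip_width: 0.999
grasp_force: 0.0
t: 8.27
position: [0.4487, 0.0143, 0.3374]
orientation: [179.9, -0.1, -148.1]
wrist_force: [0.0, -0.4, 0.1]
grip_width: 0.497
grasp_force: 0.0
t: 8.68
position: [0.4484, 0.0124, 0.2112]
orientation: [179.9, -0.0, -117.9]
wrist_force: [0.6, 1.4, 0.6]
grip_width: 0.499
grasp_force: 0.0
t: 9.1
position: [0.4489, 0.0123, 0.1678]
orientation: [179.9, -0.0, -100.1]
wrist_force: [-1.0, -0.3, 0.4]
grip_width: 0.499
grasp_force: 0.0
```

View pics/c4.png

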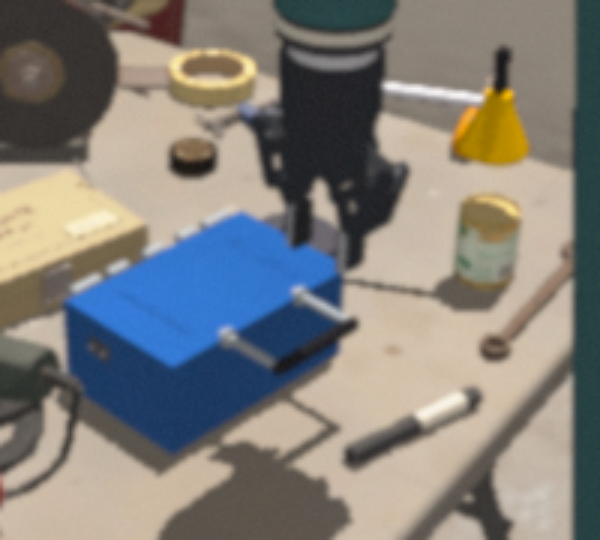

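Lamp head centred over the tin at crop (495,145)/(487,240). The bar's middle at (316,346), full-image (295,245), matches my projection (295,244). Descending and closing.

```bash
python3 -m pendant '0 0 0 .02 0 0 0;0 0 0 .02 0 0 0;0 0 0 .02 0 0 0;0 0 0 .02 0 0 0;0 0 0 .019 0 0 0'
python3 -m pendant '0 0 0 0 0 0 0;.3 0 0 0 0 0 0;.6 0 0 0 0 0 0;1 0 0 0 0 0 0;1 0 0 0 0 0 0'
python3 -m pendant '1 0 0 0 0 0 0;1 0 0 0 0 0 0;1 0 0 0 0 0 0;1 0 0 0 0 0 0;1 0 0 0 0 0 0'
```

```text
t: 9.57
position: [0.4496, 0.0122, 0.0688]
orientation: [-179.9, 0.0, -100.1]
wrist_force: [0.9, 0.1, 0.1]
grip_width: 0.497
grasp_force: 0.0
t: 9.98
position: [0.4504, 0.0121, 0.0705]
orientation: [-179.9, 0.0, -100.0]
wrist_force: [-0.1, -1.7, 8.6]
grip_width: 0.126
grasp_force: 29.7
t: 10.4
position: [0.4504, 0.0121, 0.0705]
orientation: [-179.8, 0.0, -100.0]
wrist_force: [1.5, 0.4, 8.1]
grip_width: 0.124
grasp_force: 29.8
```

```bash
python3 -m pendant '1 0 -.0005 -.0132 0 0 0;1 0 -.0014 -.0132 0 0 0;1 0 -.0023 -.0131 0 0 0;1 0 -.0032 -.0129 0 0 0;1 0 -.0041 -.0126 0 0 0'
python3 -m pendant '1 0 -.005 -.0123 0 0 0;1 0 -.0058 -.0119 0 0 0;1 0 -.0066 -.0115 0 0 0;1 0 -.0074 -.011 0 0 0;1 0 -.0082 -.0105 0 0 0'
python3 - <<'E'
from h import *
s=imaging.snapshot("scene");c=s["img"][130:310,190:390];cv2.imwrite("pics/c5.png",cv2.resize(c,None,fx=3,fy=3))
E
```

```text
t: 10.82
position: [0.4615, 0.0101, 0.1357]
orientation: [-179.9, -0.0, -100.0]
wrist_force: [7.5, -1.5, -5.9]
grip_width: 0.125
grasp_force: 29.7
t: 11.23
position: [0.4922, 0.0046, 0.1924]
orientation: [179.9, -0.0, -100.0]
wrist_force: [-6.5, -0.8, 0.9]
grip_width: 0.128
grasp_force: 29.6
```

View pics/c5.png

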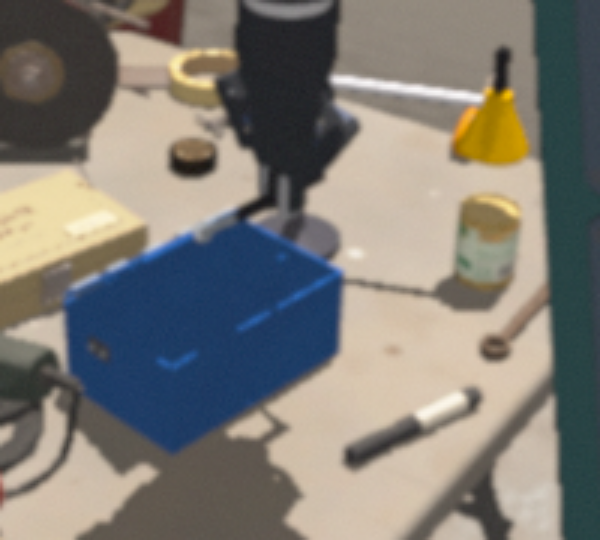

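The lid is about 40° open, with the bar still between the pads (crop ~(265,200)) and forces low. I'll finish the arc, slowing at the end.

```bash
python3 -m pendant '1 0 -.0089 -.0099 0 0 0;1 0 -.0095 -.0092 0 0 0;1 0 -.0102 -.0085 0 0 0;1 0 -.0107 -.0078 0 0 0;1 0 -.0112 -.007 0 0 0'
python3 -m pendant '1 0 -.0117 -.0062 0 0 0;1 0 -.0121 -.0054 0 0 0;1 0 -.0125 -.0045 0 0 0;1 0 -.0127 -.0037 0 0 0;1 0 -.013 -.0028 0 0 0'
python3 -m pendant '1 0 -.0065 -.001 0 0 0;1 0 -.0066 -.0008 0 0 0;1 0 -.0066 -.0006 0 0 0;1 0 -.0066 -.0003 0 0 0;1 0 -.0066 -.0001 0 0 0'
python3 -m pendant '1 0 0 0 0 0 0;1 0 0 0 0 0 0;1 0 0 0 0 0 0;1 0 0 0 0 0 0;1 0 0 0 0 0 0'
python3 - <<'E'
from h import *
s=imaging.snapshot("scene");c=s["img"][100:300,190:390];cv2.imwrite("pics/c6.png",cv2.resize(c,None,fx=3,fy=3))
s=imaging.snapshot("top");c=s["img"][130:280,205:405];cv2.imwrite("pics/c7.png",cv2.resize(c,None,fx=4,fy=4))
E
```

```text
t: 11.7
position: [0.5417, -0.0042, 0.2359]
orientation: [179.9, -0.0, -100.0]
wrist_force: [-14.8, 0.7, 18.2]
grip_width: 0.129
grasp_force: 32.3
t: 12.12
position: [0.6041, -0.0154, 0.2578]
orientation: [-180.0, -0.1, -100.0]
wrist_force: [-2.3, -4.3, 2.1]
grip_width: 0.124
grasp_force: 32.2
t: 12.53
position: [0.6364, -0.0212, 0.2599]
orientation: [-180.0, -0.1, -100.0]
wrist_force: [-1.1, -4.9, -11.5]
grip_width: 0.123
grasp_force: 30.9
t: 12.95
position: [0.6362, -0.0211, 0.2597]
orientation: [-180.0, -0.1, -100.0]
wrist_force: [-1.0, -5.4, 1.2]
grip_width: 0.122
grasp_force: 32.8
```

View pics/c6.png

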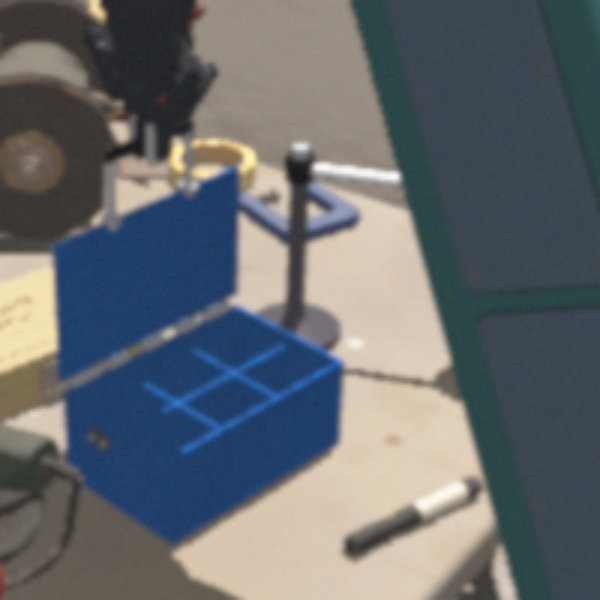

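View pics/c7.png

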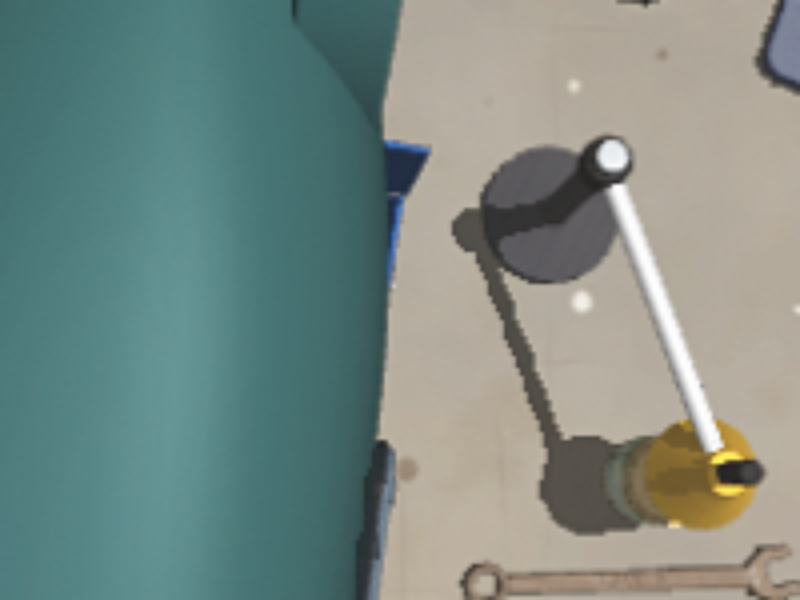

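The lid stands upright, its plate's top corners at crop (237,165) and (57,243). I'll check its angle against predicted corner pixels.

```bash
python3 - <<'E'
from h import *
s=imaging.snapshot("scene")
ex=np.array([.985,-.174,0]);ey=np.array([.174,.985,0]);H=np.array([.637,-.0205,.0875])
for d in(80,85,90,95,100):
    t=np.radians(d);print(d,[proj(s,H+q*ey*.1+.134*(-np.cos(t)*ex+np.sin(t)*np.array([0,0,1]))).round(1) for q in(-1,1)])
print("seen",(190+237/3,100+165/3),(190+57/3,100+243/3), "hinge ends",[proj(s,H+q*ey*.1).round(1) for q in(-1,1)])
o=monitor.observe();print(o["joint_vel"].round(2),o["grasp_force"],o["t"])
E
```

```text
80 [array([275.1, 157.9]), array([214.2, 184.9])]
85 [array([271.8, 155.9]), array([210.9, 182.5])]
90 [array([268.5, 154.3]), array([207.7, 180.5])]
95 [array([265.3, 153. ]), array([204.5, 179. ])]
100 [array([262.1, 152.1]), array([201.3, 177.9])]
seen (269.0, 155.0) (209.0, 181.0) hinge ends [array([267.9, 199.5]), array([210.2, 228.6])]
[ 0.03 -0.03  0.04  0.03 -0.06 -0.06] 32.81500697135925 13.1
```

The lid is at about 89°, still and gripped, so I'm handing it in.

```bash
python3 -c "
from rig import ticket
print(ticket.sign_off())"
```

```text
the job is handed in; nothing more can be done
None
```

The job is handed in, though sign-off returned no verdict: the lamp head hangs released about 4 mm from the tin's centre, and the lid is held still by its handle at about 89° with a 33 N grip.

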